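# Charge the grinding ball into the blue-necked sample bottle

## Robot

A 6-joint arm with a two-finger parallel gripper is mounted at the origin on the work surface. World frame = base frame: x ahead of the robot, y to its left, z up, the work surface at z = 0. Lengths are in m, angles in rad, forces in N, time in s.
With the tool pointing down it reaches from about 0.325 to 0.9 m from the base axis. Payload 6.1 kg.
Tool frame: the origin (TCP) lies between the finger pads; the fingertips stand 25 mm ahead of it and the grasp point (between the pads) lies 6 mm ahead of it (arm.tip_reach is the distance from the TCP to the fingertips, in m); z points along the fingers, y is the line along which they close (so a half turn about z gives the same grasp; the last joint's range is limited). The gripper opens to 85 mm and grips with 20 to 120 N. Pads are 22 mm wide; open, the fingers measure 114 mm over their backs; the gripper's body (76 mm by 85 mm) begins 54 mm behind the grasp point. The pads swing forward as they close: fully open they stand 13 mm farther back than shut.
Start: joints at [-1.348, 0.22, 1.526, -0, 1.395, -0.126], TCP at [0.214, -0.587, 0.256] pointing down, gripper open.
Joint ranges: [-2.98, 2.98], [-0.91, 2.08], [0.09, 2.57], [-1.24, 4.39], [0.2, 2.65], [-2.68, 2.68]. Speed limits (rad/s): [2.57, 2.57, 3.01, 3.14, 3.14, 3.14].

## Interface

Orientations are given as a unit quaternion [w, x, y, z].
In Python, from bench import arm, grab_frame gives the robot as it stands.
- The arm moves only by the tool apply_moves, never from a script. Its argument "deltas" is text: rows parted by semicolons, each of 6 numbers parted by spaces: the shift along the tool's x, y, z in cm, then the turn, a rotation vector about the tool's x, y, z in rad. A call has 1 to 12 rows; each row is the pose to reach, as a shift and turn from the pose commanded when the call began, along the tool's axes at that moment; what a row does not reach only later rows make up. A row lasts 1/12 s, in which the tool goes at most 41.7 mm and 7.16 degrees, less where a joint would pass 70% of its speed; a pose out of reach is approached as far as the arm can. A call with a gripper value outside its range is refused whole. "fingers" is the closure, from 0 (fully open) to 1 (shut), set as the call begins (left out, the last holds). The fingers move at their own pace and stop on an object; "newtons" is the grip in N (left out, the last holds). Time passes only in rows, so rows that repeat a pose let the fingers close. It gives the time, the measured TCP pose, the force, the opening and the grip force at its end, in the units of the state.
- arm.get_state(): the state, without advancing time (a new reading comes with each control period).
- grab_frame(name): name is "side" or "top"; returns a dict with "color" (400x640x3 uint8, blue, green, red), "fx", "fy", "cx", "cy" (pixels), "dist_coeffs" ([k1, k2, p1, p2, k3] as OpenCV has them; the pictures are not rectified), "R" (3x3) and "t" (3): a world point X has camera coordinates R X + t. Camera axes: x right, y down, z forward; pixel columns grow to the right and rows downward; lengths in m; the calibration is good to about 2 mm. A picture is of the moment at which its call begins. There is no depth.
- arm.close_job(): hands the job in; it is judged then, once.
The state is a dict: "time": time; "qpos": joint angles; "joint_vel": joint speeds; "joint_efforts": joint torques, N m; "ee_pos": TCP position; "ee_rot": TCP orientation; "wrist_force": force on the tool from outside, world axes, zero at the start; "wrist_torque": the same for the moment, N m; "width": finger opening in m; "finger_force": force on a finger pad.
Only numpy, scipy, OpenCV 4.12 (cv2) and the standard library are available. Lean on these libraries where they do the work, as an engineer would, in place of code of your own. Each camera call takes 0.05 s, during which the arm holds its last target. There are 200 camera calls.

## Task

Pick up the steel scoop by its blue upright grip and, still level, rest its lipped spout just inside the mouth of the blue-necked bottle; then, with the lip staying in the mouth, tip the scoop so that the grinding ball in it rolls into the bottle. Stand the scoop back upright on the bench and let go; leave the yellow-necked bottle where it is, and do not knock the bottles over.

Things in the scene. Friction and masses are not known exactly. Their poses are not given: they have to be found in the camera images.
- scoop: Loose steel scoop, 0.14 kg. Origin: mid underside of its flat foot; +x to the spout, +z up. Tray x -37 to +30 mm, 42 wide, walls 38 high; foot ends at x = +32. Blue upright grip block behind it, centred at x = -65 mm: 26 along x, 12 thick along y (pinch across y), top 70 mm up, 14 mm clear of the back wall. Tray floor rises 15 degrees to the spout: tip 35 to 40 degrees spout-down to empty it.
- scoop_lip (a point): Tip of the scoop's lip, at (86, 0, 6) mm in the scoop's frame and with its axes. The spout, open channel 26 mm wide, 2 mm sheet, leaves the tray 24 mm above the foot's level, runs slightly down to 18 mm at x = +72, then turns down 40 degrees to this tip. So the tip reaches about 10 mm below a rim while the scoop is level.
- blue_bottle: Loose open white plastic bottle with blue shoulder and neck, 0.35 kg, 100 mm high; the one to fill. Origin: centre of its underside, +z up its axis. Body 72 mm across to 70 mm high; neck 53 mm across outside from 82 mm up to the rim at 100 mm; mouth 46 mm across inside. It may stand in either of two places.
- yellow_bottle: Same bottle, same size and origin, with yellow shoulder and neck: leave it alone. The two stand at least 110 mm apart, centre to centre.
- ball_center (a point): Centre of the steel grinding ball, 15 mm across, 14 g, lying at the back of the scoop's tray. It rolls freely: carry the scoop level and smoothly. Other bench clutter stays at least 60 mm clear of the scoop and both bottles and is lower than 150 mm near them.
Mind the look-alikes: they are no part of the job. Of the things that look like the scoop, take the one that is farthest to the robot's left at the start.

How it is judged:
On the way, in this order (a step that is already met when the one before it is completed fails the run):
1. the scoop, still level and with the ball in it, has its lip inside the mouth of the blue-necked bottle (z of scoop_lip in the frame of blue_bottle between 0.06 and 0.1 m and horizontal distance between scoop_lip and blue_bottle below 0.022 m and angle between scoop's own z axis and vertical below 0.26 rad and distance between ball_center and scoop below 0.05 m), for 0.2 s.
2. the ball is in the blue-necked bottle while the lip is still in its mouth (z of ball_center in the frame of blue_bottle between 0 and 0.06 m and horizontal distance between ball_center and blue_bottle below 0.034 m and z of scoop_lip in the frame of blue_bottle below 0.108 m and horizontal distance between scoop_lip and blue_bottle below 0.025 m), for 0.05 s.
At the end, for the whole second after the job is handed in: The ball lies inside the blue-necked bottle (below 60 mm of its height), which stands upright on the bench within 10 degrees; the scoop stands on its foot on the bench (within 10 mm and 10 degrees), released and at rest (z of ball_center in the frame of blue_bottle between 0 and 0.06 m and horizontal distance between ball_center and blue_bottle below 0.034 m and angle between each of blue_bottle, scoop's own z axis and vertical below 0.17 rad and height (world z) of each of blue_bottle, scoop below 0.01 m and height (world z) of scoop above -0.01 m and linear speed of scoop below 0.03 m/s); the robot touches nothing.
It fails at once if a bottle is tipped by more than 25 degrees (angle between any of blue_bottle, yellow_bottle's own z axis and vertical above 0.44 rad).
It fails at once if the yellow-necked bottle is pushed more than 30 mm from its place (distance of yellow_bottle from where it was at the start of the episode above 0.03 m).
It also fails if it takes over 64 s, if anything falls off the work surface, if the arm or the gripper's body presses on something with over 40 N, if the wrist force passes 120 N, or if a joint passes its speed limit or range.

## Working session

There is one attempt and no reset: what is moved stays moved. The work goes in short steps, Python scripts to look and compute and a tool call to move; the robot and the scene stay as the last step left them, time stands still between calls to the robot, and variables do not carry over. Pictures are saved under pics/ and viewed, at most 10 in all, crops included, and the job is handed in when it is done.

Besides the shell and the picture viewer there is one more tool, called after "Call:" by a JSON object that holds its "api" and its "payload", one argument or row to a line. apply_moves: Moves the arm, as the interface text tells. Its arguments: {"type":"object","properties":{"deltas":{"type":"string"},"fingers":{"type":"number"},"newtons":{"type":"number"}},"required":["deltas"]}

```bash
mkdir -p pics; ls
cat > h.py <<'E'
import numpy as np, cv2, pickle
from bench import arm, grab_frame
def ray(f,u,v):
    K=np.array([[f["fx"],0,f["cx"]],[0,f["fy"],f["cy"]],[0,0,1.]])
    p=cv2.undistortPoints(np.array([[[u,v]]],float),K,np.array(f["dist_coeffs"],float))[0,0]
    R=np.array(f["R"]);t=np.array(f["t"]); return -R.T@t, R.T@np.array([p[0],p[1],1])
def atz(f,u,v,z):
    o,d=ray(f,u,v); return o+d*(z-o[2])/d[2]
def proj(f,X):
    K=np.array([[f["fx"],0,f["cx"]],[0,f["fy"],f["cy"]],[0,0,1.]])
    return cv2.projectPoints(np.atleast_2d(np.array(X,float)),cv2.Rodrigues(np.array(f["R"],float))[0],np.array(f["t"],float),K,np.array(f["dist_coeffs"],float))[0][:,0]
def snap(tag):
    r={}
    for n in("top","side"):
        f=grab_frame(n); f["color"]=np.array(f["color"]); r[n]=f; cv2.imwrite(f"pics/{tag}_{n}.png",f["color"])
    pickle.dump(r,open(f"pics/{tag}.pkl","wb")); return r
def load(tag): return pickle.load(open(f"pics/{tag}.pkl","rb"))
def crop(tag,n,u0,v0,u1,v1,s,out):
    c=load(tag)[n]["color"][v0:v1,u0:u1]; cv2.imwrite(f"pics/{out}.png",cv2.resize(c,None,fx=s,fy=s,interpolation=cv2.INTER_CUBIC))
E
python3 -c "
from h import *
r=snap('a')
for n in r: f=r[n]; print(n,-np.array(f['R']).T@np.array(f['t']),np.array(f['R'])[2],f['fx'])
a=np.vstack([r['top']['color'],r['side']['color']]);print(arm.get_state())"
```

```text
pics
top [ 0.35379522 -0.10604821  1.15602003] [ 0.18599358  0.01540524 -0.98243018] 420.8881259188158
side [ 0.4740744  -0.98942981  0.79363101] [ 0.0728967   0.7645959  -0.64037425] 520.9445696212966
{'time': 0.1, 'qpos': array([-1.34810472e+00,  2.21151084e-01,  1.52748425e+00,  8.56832150e-06,
        1.39472086e+00, -1.26123590e-01]), 'joint_vel': array([-1.19446661e-03, -1.74620042e-03, -2.87780920e-03,  1.15691631e-03,
       -2.97010275e-05,  9.33366034e-05]), 'joint_efforts': array([ 1.12324313e-03, -4.98240209e+01, -3.90549660e+01, -3.75012023e-04,
        5.59569875e-03,  4.56096302e-06]), 'ee_pos': array([ 0.21348893, -0.58687473,  0.25531283]), 'ee_rot': array([-8.80942102e-04,  9.84829256e-01,  1.73523941e-01, -3.83463200e-05]), 'wrist_force': array([ 0.0888424 , -0.07401835, -0.02734644]), 'wrist_torque': array([ 0.00630089, -0.05957294, -0.00855207]), 'finger_force': 0.0, 'width': 0.08522806509288552}
```

View pics/a_top.png

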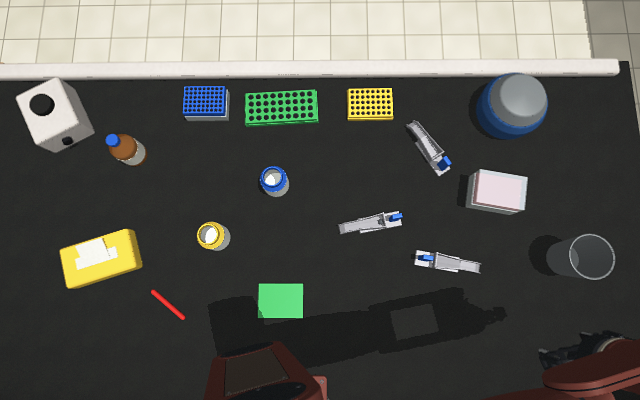

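View pics/a_side.png

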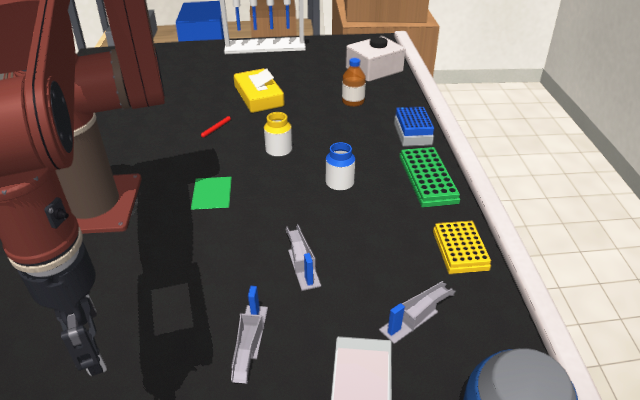

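The top view shows three scoops: A at (370,222), grip (397,217); B at (430,148), grip (445,163); C at (447,262), grip (423,258). Image left is +y, so A is farthest left. The blue bottle's mouth is at (273,176) and the yellow one's at (211,233). Next is a close crop of A and the blue bottle.

```bash
python3 -c "
from h import *
r=load('a'); 
a=cv2.resize(r['top']['color'][195:245,330:410],None,fx=10,fy=10,interpolation=cv2.INTER_CUBIC)[:300+200]
cv2.imwrite('pics/ca.png',a)
b=cv2.resize(r['side']['color'][140:290,260:360],None,fx=4,fy=4,interpolation=cv2.INTER_CUBIC)
c=cv2.resize(r['top']['color'][155:205,250:300],None,fx=8,fy=8,interpolation=cv2.INTER_CUBIC)
b[:0]
o=np.zeros((600,800,3),np.uint8);o[:,:400]=b;o[:400,400:]=c
cv2.imwrite('pics/cb.png',o)"
```

```text
(no output)
```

View pics/ca.png

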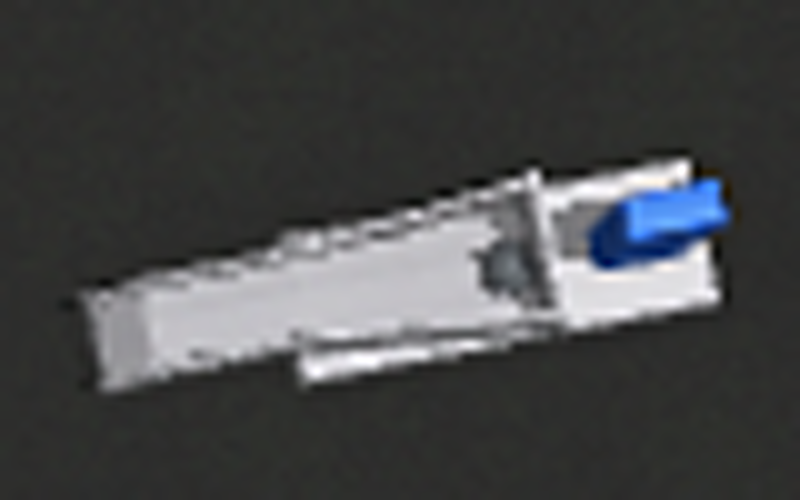

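View pics/cb.png

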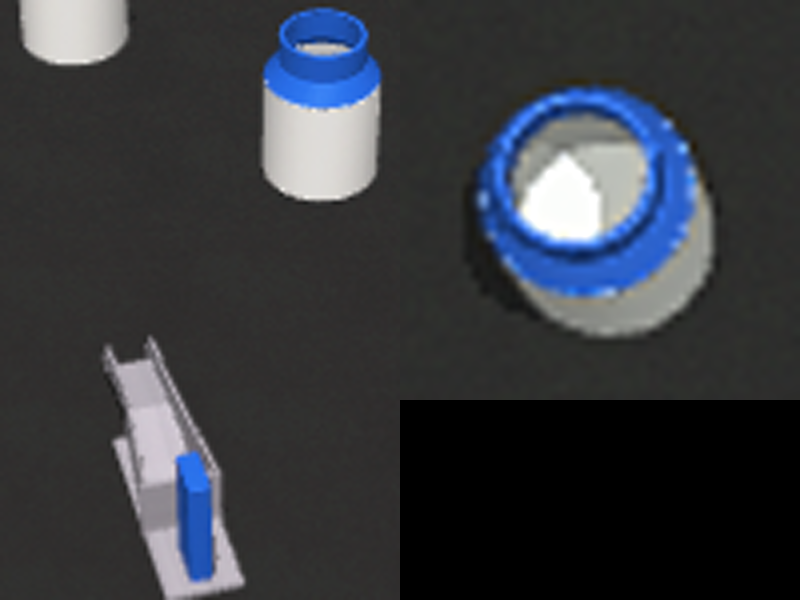

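Crop A: the ball is at the back of the tray, about (381,222). The grip top is centred near (397.4,215.3) and the lip edge midpoint near (339,228.7). In the side view, the grip top is at about (308,255) and the blue rim centre at about (340.7,148.8). The top view puts the rim centre at about (272.3,176.8).

```bash
cat > m.py <<'E'
from h import *
from scipy.optimize import least_squares
r=load('a');T,S=r['top'],r['side']
ct=lambda x,y:((x+.5)/10-.5+330,(y+.5)/10-.5+195)
cs=lambda x,y:((x+.5)/4-.5+260,(y+.5)/4-.5+140)
def tri(pt,ps):
    def e(X): return np.r_[proj(T,X)[0]-pt,proj(S,X)[0]-ps]
    s=least_squares(e,[.5,0,.05]); return s.x.round(4),s.fun.round(1)
rt=((182+.5)/8-.5+250,(177+.5)/8-.5+155); rs=cs(324,36)
print('rim tri',tri(rt,rs),'at z.1',atz(T,*rt,.1),atz(S,*rs,.1))
print('yel',atz(T,210.5,234.5,.1))
gt=ct(678,207);gs=cs(194,464)
print('grip tri',tri(gt,gs),atz(T,*gt,.07),atz(S,*gs,.07))
print('lip tri',tri(ct(95,342),cs(133,370)),atz(T,*ct(95,342),.006),atz(S,*cs(133,370),.006))
o=[(-65,0,70,T,gt),(-65,0,70,S,gs),(86,0,6,T,ct(95,342)),(32,-0,0,None,None)]
def e(p):
    c,s=np.cos(p[2]),np.sin(p[2]);R=np.array([[c,-s,0],[s,c,0],[0,0,1]])
    return np.concatenate([proj(f,R@(np.array([x,y,z])/1000)+[p[0],p[1],0])[0]-q for x,y,z,f,q in o if f])
g=atz(T,*gt,.07);l=atz(T,*ct(95,342),.006);yaw=np.arctan2(l[1]-g[1],l[0]-g[0])
s=least_squares(e,[*(g[:2]*.57+l[:2]*.43),yaw]);print('scoop',s.x,s.fun.round(2),'len',np.hypot(*(l-g)[:2]))
c,sn=np.cos(s.x[2]),np.sin(s.x[2]);R=np.array([[c,-sn,0],[sn,c,0],[0,0,1]])
for P in [(-65,0,70),(86,0,6),(86,13,6),(86,-13,6),(-37,21,38),(-37,-21,38),(32,-21,0)]:
    X=R@(np.array(P)/1000)+[s.x[0],s.x[1],0]
    print(P,X.round(4),'top crop',((proj(T,X)[0]-[330,195]+.5)*10).round(),'side crop',((proj(S,X)[0]-[260,140]+.5)*4).round())
for n,f,c0,k in (('top',T,(250,155),8),('side',S,(260,140),4)): 
    print(n,((proj(f,[*tri(rt,rs)[0][:2],0])[0]-c0+.5)*k).round())
st=arm.get_state();print(st['ee_pos'],st['ee_rot'],arm.tip_reach)
E
python3 m.py
```

```text
rim tri (array([0.607 , 0.0348, 0.0991]), array([-0. , -1.2, -1. ,  0.3])) at z.1 [0.60372931 0.0344768  0.1       ] [0.60943801 0.03440491 0.1       ]
yel [0.45475672 0.18765829 0.1       ]
grip tri (array([ 0.5084, -0.288 ,  0.0752]), array([-0.1, -0.9, -0.7,  0.1])) [ 0.50662982 -0.28895112  0.07      ] [ 0.50994672 -0.28265299  0.07      ]
lip tri (array([ 4.825e-01, -1.391e-01,  2.000e-04]), array([-0.1, -1.1, -0.9,  0.2])) [ 0.47881105 -0.13917329  0.006     ] [ 0.48446648 -0.14492294  0.006     ]
scoop [ 0.49578799 -0.22264923  1.77150357] [-1.03 -0.8  -0.49  1.4  -0.29  0.06] len 0.15233936943673118
(-65, 0, 70) [ 0.5087 -0.2863  0.07  ] top crop [668. 199.] side crop [193. 470.]
(86, 0, 6) [ 0.4786 -0.1384  0.006 ] top crop [ 93. 343.] side crop [122. 363.]
(86, 13, 6) [ 0.4659 -0.141   0.006 ] top crop [102. 390.] side crop [100. 368.]
(86, -13, 6) [ 0.4914 -0.1358  0.006 ] top crop [ 83. 297.] side crop [145. 359.]
(-37, 21, 38) [ 0.4826 -0.2631  0.038 ] top crop [565. 314.] side crop [138. 485.]
(-37, -21, 38) [ 0.5237 -0.2547  0.038 ] top crop [529. 161.] side crop [219. 468.]
(32, -21, 0) [ 0.51   -0.1871  0.    ] top crop [267. 232.] side crop [185. 429.]
top [218. 234.]
side [317. 170.]
[ 0.21348893 -0.58687473  0.25531283] [-8.80942102e-04  9.84829256e-01  1.73523941e-01 -3.83463200e-05] 0.025
```

```bash
cat > t.py <<'E'
# d(target xyz, yaw_deg of tool x, tilt_deg spout-down): delta row from measured pose, in cm/rad tool axes
import numpy as np
from scipy.spatial.transform import Rotation as Ro
def rot(yaw,tilt=0): # tool x = scoop x, z down
    S=Ro.from_euler('ZY',[yaw,tilt],degrees=True)
    return S*Ro.from_euler('x',180,degrees=True)
def row(p0,R0,p,R):
    return np.r_[R0.inv().apply(np.array(p)-p0)*100,(R0.inv()*R).as_rotvec()].round(4)
def cur(st): return st['ee_pos'],Ro.from_quat(np.roll(st['ee_rot'],-1))
E
python3 -c "
from t import *
from bench import arm
print([a for a in dir(arm) if a[0]!='_'])
p,R=cur(arm.get_state());print(R.as_matrix().round(3))
print(row(p,R,[.508,-.287,.20],rot(101.3)))"
```

```text
['MotionError', 'close_job', 'get_state', 'tip_reach']
[[ 0.94   0.342 -0.   ]
 [ 0.342 -0.94   0.002]
 [ 0.    -0.002 -1.   ]]
[ 3.79255e+01 -1.81060e+01  5.57170e+00 -1.30000e-03 -1.40000e-03
 -1.41920e+00]
```

Call:
{"api": "apply_moves", "payload": {
  "deltas": "10 -5 0 0 0 -0.4; 20 -10 0 0 0 -0.8; 30 -14.5 0 0 0 -1.2; 37.9 -18.1 0 0 0 -1.42; 37.9 -18.1 0 0 0 -1.42; 37.9 -18.1 0 0 0 -1.42; 37.9 -18.1 0 0 0 -1.42; 37.9 -18.1 0 0 0 -1.42; 37.9 -18.1 0 0 0 -1.42; 37.9 -18.1 0 0 0 -1.42; 37.9 -18.1 0 0 0 -1.42; 37.9 -18.1 0 0 0 -1.42",
  "fingers": 0,
  "newtons": 80
}}

```text
time: 1.1
ee_pos: [0.5096, -0.2849, 0.2557]
ee_rot: [-0.001, 0.629, 0.777, 0.0]
wrist_force: [0.3, 0.4, -0.1]
width: 0.0852
finger_force: 0.0
```

```bash
python3 -c "
from t import *
from bench import arm
s=arm.get_state();p,R=cur(s);print(s['time'],p,R.as_matrix().round(3),s['qpos'].round(2))
print(row(p,R,[.508,-.287,.20],rot(101.3)))"
```

```text
1.1 [ 0.50957805 -0.28485371  0.25570033] [[-0.208  0.978 -0.   ]
 [ 0.978  0.208  0.001]
 [ 0.001 -0.    -1.   ]] [-0.65  0.12  1.64  0.    1.38 -0.85]
[-1.8320e-01 -1.9740e-01  5.5699e+00 -3.0000e-04 -1.1000e-03  1.2000e-02]
```

Call:
{"api": "apply_moves", "payload": {
  "deltas": "0 0 3 0 0 0; 0 0 6 0 0 0; 0 0 9 0 0 0; 0 0 12 0 0 0; 0 0 14.5 0 0 0; 0 0 16.5 0 0 0; 0 0 18 0 0 0; 0 0 19.3 0 0 0; 0 0 20.3 0 0 0; 0 0 20.3 0 0 0; 0 0 20.3 0 0 0"
}}

```text
time: 2.02
ee_pos: [0.5078, -0.2876, 0.0531]
ee_rot: [-0.0, 0.634, 0.774, 0.0]
wrist_force: [-0.6, -0.0, -0.6]
width: 0.0854
finger_force: 0.0
```

```bash
python3 -c "
from t import *
from h import *
s=arm.get_state();p,R=cur(s);print(s['time'],p,s['wrist_force'])
snap('b')
crop('b','side',240,190,360,300,5,'b_c')"
```

```text
2.0167 [ 0.50780213 -0.28762746  0.05308305] [-0.64737902 -0.03418286 -0.64491225]
```

View pics/b_c.png

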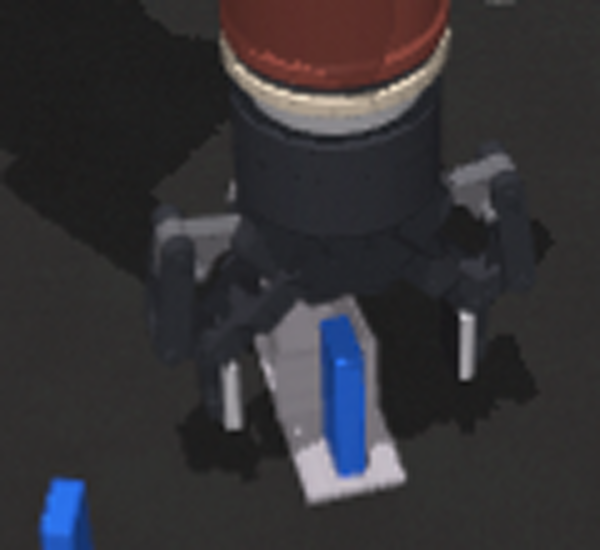

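The grip (345,395) sits midway between the open pads at (232,395) and (467,345), so I'm closing.

Call:
{"api": "apply_moves", "payload": {
  "deltas": "0 0 0 0 0 0; 0 0 0 0 0 0; 0 0 0 0 0 0; 0 0 0 0 0 0; 0 0 0 0 0 0; 0 0 0 0 0 0; 0 0 0 0 0 0; 0 0 0 0 0 0; 0 0 0 0 0 0; 0 0 0 0 0 0; 0 0 0 0 0 0; 0 0 0 0 0 0",
  "fingers": 1,
  "newtons": 80
}}

```text
time: 3.12
ee_pos: [0.5082, -0.2879, 0.0536]
ee_rot: [0.0, 0.634, 0.774, 0.0]
wrist_force: [0.8, -0.2, 3.4]
width: 0.0109
finger_force: 78.4
```

Call:
{"api": "apply_moves", "payload": {
  "deltas": "0 0 -0.2 0 0 0; 0 0 -0.7 0 0 0; 0 0 -1.5 0 0 0; 0 0 -2.7 0 0 0; 0 0 -4 0 0 0; 0 0 -5.5 0 0 0; 0 0 -7 0 0 0; 0 0 -8.5 0 0 0; 0 0 -10 0 0 0; 0 0 -11.2 0 0 0; 0 0 -12 0 0 0; 0 0 -12.3 0 0 0"
}}

```text
time: 4.12
ee_pos: [0.5087, -0.2883, 0.1788]
ee_rot: [0.002, 0.634, 0.774, 0.0]
wrist_force: [-0.1, -0.9, -0.3]
width: 0.0111
finger_force: 78.0
```

```bash
python3 -c "
from t import *
from h import *
s=arm.get_state();p,R=cur(s);print(s['time'],p,s['wrist_force'],s['wrist_torque'])
r=snap('c')
a=cv2.resize(r['top']['color'][180:240,330:420],None,fx=8,fy=8,interpolation=cv2.INTER_CUBIC)
b=cv2.resize(r['side']['color'][130:280,260:340],None,fx=4,fy=4,interpolation=cv2.INTER_CUBIC)
o=np.zeros((600,800+240,3),np.uint8);o[:480,320:]=a;o[:,:320]=b
cv2.imwrite('pics/c_c.png',o[:,:800])
T,S=r['top'],r['side']
sc=p-[0,0,.0]
# scoop pose as held, from first measurement shifted by lift
Rs=Ro.from_euler('z',101.3,degrees=True)
for P in[(86,0,6),(86,13,6),(86,-13,6),(-65,0,70),(-37,21,38),(-37,-21,38)]:
    X=Rs.apply(np.array(P)/1000-[-.065,0,0])+[p[0],p[1],p[2]-.0533]
    print(P,X.round(4),((proj(T,X)[0]-[330,180]+.5)*8+[320,0]).round(),((proj(S,X)[0]-[260,130]+.5)*4).round())"
```

```text
4.1167 [ 0.5087243  -0.28830887  0.1787886 ] [-0.06117797 -0.90817064 -0.28472627] [-0.0526871  -0.06201251 -0.02216294]
(86, 0, 6) [ 0.4791 -0.1402  0.1315] [411. 348.] [114. 227.]
(86, 13, 6) [ 0.4664 -0.1428  0.1315] [420. 390.] [ 90. 231.]
(86, -13, 6) [ 0.4919 -0.1377  0.1315] [403. 307.] [139. 223.]
(-65, 0, 70) [ 0.5087 -0.2883  0.1955] [932. 218.] [188. 315.]
(-37, 21, 38) [ 0.4826 -0.265   0.1635] [836. 322.] [129. 338.]
(-37, -21, 38) [ 0.5238 -0.2567  0.1635] [804. 185.] [217. 321.]
```

View pics/c_c.png

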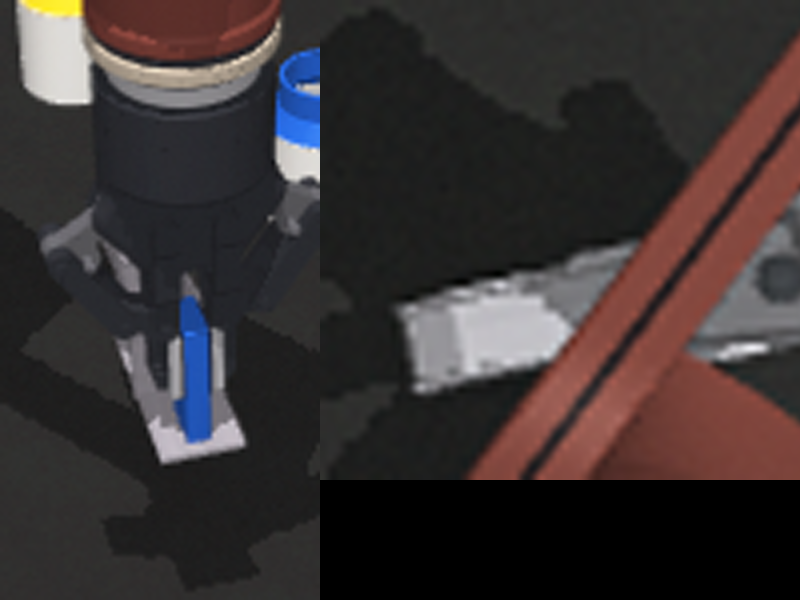

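The lip edge centre is at (409,351) in the crop, against a predicted (411,348), so the hold matches the model. The ball is still in the tray at (780,278). I'm carrying it to the bottle, still level.

Call:
{"api": "apply_moves", "payload": {
  "deltas": "0.1 0.12 0 0 0 0; 0.4 0.45 0 0 0 0; 0.9 1.0 0 0 0 0; 1.6 1.8 0 0 0 0; 2.4 2.7 0 0 0 0; 3.2 3.6 0 0 0 0; 4.0 4.5 0 0 0 0; 4.8 5.4 0 0 0 0; 5.6 6.3 0 0 0 0; 6.4 7.2 0 0 0 0; 7.2 8.1 0 0 0 0; 8.0 9.0 0 0 0 0"
}}

```text
time: 5.22
ee_pos: [0.5812, -0.1905, 0.1763]
ee_rot: [-0.0, 0.634, 0.774, 0.0]
wrist_force: [0.1, 0.1, -1.0]
width: 0.011
finger_force: 78.0
```

Call:
{"api": "apply_moves", "payload": {
  "deltas": "0.8 0.9 0 0 0 0; 1.6 1.8 0 0 0 0; 2.4 2.7 0 0 0 0; 3.2 3.6 0 0 0 0; 3.9 4.4 0 0 0 0; 4.5 5.2 0 0 0 0; 5.0 5.9 0 0 0 0; 5.4 6.3 0 0 0 0; 5.7 6.6 0 0 0 0; 5.9 6.8 0 0 0 0; 6.0 6.85 0 0 0 0; 6.0 6.85 0 0 0 0"
}}

```text
time: 6.22
ee_pos: [0.6357, -0.1193, 0.1762]
ee_rot: [-0.0, 0.634, 0.774, -0.0]
wrist_force: [0.2, -0.1, -1.4]
width: 0.0109
finger_force: 78.0
```

```bash
python3 -c "
from t import *
from h import *
s=arm.get_state();p,R=cur(s);print(s['time'],p,s['qpos'].round(2))
r=snap('d')
a=cv2.resize(r['top']['color'][150:210,250:330],None,fx=6,fy=6,interpolation=cv2.INTER_CUBIC)
b=cv2.resize(r['side']['color'][110:235,280:360],None,fx=4,fy=4,interpolation=cv2.INTER_CUBIC)
o=np.zeros((500,800,3),np.uint8);o[:360,320:]=a;o[:,:320]=b
cv2.imwrite('pics/d_c.png',o)
T,S=r['top'],r['side']
Rs=R*Ro.from_euler('x',180,degrees=True)
print(Rs.as_euler('ZYX',degrees=True))
L=p+Rs.apply([.151,0,-.0473])
for X in[L,[.606,.0345,.1]]:
    X=np.array(X)
    print(X.round(4),((proj(T,X)[0]-[250,150]+.5)*6+[320,0]).round(),((proj(S,X)[0]-[280,110]+.5)*4).round())"
```

```text
6.2167 [ 0.63569032 -0.11930721  0.17623847] [-0.31  0.34  1.54 -0.    1.27 -0.51]
[ 1.01342616e+02 -6.39405408e-04  1.13754370e-02]
[0.606  0.0287 0.1289] [462. 142.] [241. 121.]
[0.606  0.0345 0.1   ] [457. 158.] [239. 157.]
```

View pics/d_c.png

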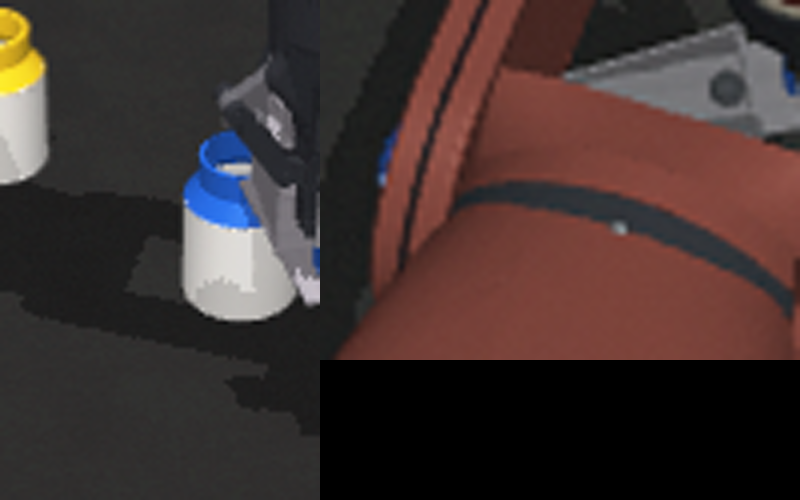

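Call:
{"api": "apply_moves", "payload": {
  "deltas": "-0.1 0 0.2 0 0 0; -0.2 0 0.5 0 0 0; -0.3 0 0.9 0 0 0; -0.3 0 1.3 0 0 0; -0.3 0 1.7 0 0 0; -0.3 0 2.1 0 0 0; -0.3 0 2.5 0 0 0; -0.3 0 2.9 0 0 0; -0.3 0 3.2 0 0 0; -0.3 0 3.5 0 0 0; -0.3 0 3.7 0 0 0; -0.3 0 3.7 0 0 0"
}}

```text
time: 7.32
ee_pos: [0.6368, -0.1218, 0.1397]
ee_rot: [0.0, 0.634, 0.773, 0.001]
wrist_force: [1.0, 0.8, 2.5]
width: 0.0112
finger_force: 78.6
```

Call:
{"api": "apply_moves", "payload": {
  "deltas": "0 0 0 0 0 0; 0 0 0 0 0 0; 0 0 0 0 0 0; 0 0 0 0 0 0; 0 0 0 0 0 0; 0 0 0 0 0 0"
}}

```text
time: 7.82
ee_pos: [0.6365, -0.1222, 0.1396]
ee_rot: [0.0, 0.634, 0.774, 0.0]
wrist_force: [1.2, 2.5, 3.3]
width: 0.0109
finger_force: 78.7
```

```bash
python3 -c "
from t import *
from h import *
s=arm.get_state();p,R=cur(s);print(s['time'],p,s['wrist_force'])
r=snap('e')
b=cv2.resize(r['side']['color'][110:235,280:400],None,fx=4.5,fy=4.5,interpolation=cv2.INTER_CUBIC)
cv2.imwrite('pics/e_c.png',b)
Rs=R*Ro.from_euler('x',180,degrees=True)
L=p+Rs.apply([.151,0,-.0473]);print('lip',L)
# tilt rows about the lip (lip sinks with tilt)
for t in range(3,43,3):
    Rn=rot(101.3,t); Rn2=Rn*Ro.from_euler('x',180,degrees=True)
    Ln=L-[0,0,.014*max(0,t-6)/34]
    print(t,row(p,R,Ln-Rn2.apply([.151,0,-.0473]),Rn))"
```

```text
7.8167 [ 0.636544   -0.12222078  0.1395694 ] [1.23428909 2.54371548 3.26744526]
lip [0.60686919 0.02583192 0.09226093]
3 [ 2.679e-01 -8.400e-03 -7.830e-01  5.000e-04 -5.230e-02  7.000e-04]
6 [ 5.7680e-01 -7.8000e-03 -1.5517e+00  5.0000e-04 -1.0470e-01  7.0000e-04]
9 [ 9.2550e-01 -7.2000e-03 -2.1796e+00  5.0000e-04 -1.5700e-01  7.0000e-04]
12 [ 1.3130e+00 -6.7000e-03 -2.7883e+00  5.0000e-04 -2.0940e-01  7.0000e-04]
15 [ 1.7383e+00 -6.1000e-03 -3.3757e+00  6.0000e-04 -2.6170e-01  7.0000e-04]
18 [ 2.2002e+00 -5.5000e-03 -3.9398e+00  6.0000e-04 -3.1410e-01  7.0000e-04]
21 [ 2.6975e+00 -4.9000e-03 -4.4789e+00  6.0000e-04 -3.6650e-01  6.0000e-04]
24 [ 3.2288e+00 -4.3000e-03 -4.9910e+00  6.0000e-04 -4.1880e-01  6.0000e-04]
27 [ 3.7926e+00 -3.6000e-03 -5.4744e+00  6.0000e-04 -4.7120e-01  6.0000e-04]
30 [ 4.3874e+00 -3.0000e-03 -5.9275e+00  6.0000e-04 -5.2350e-01  6.0000e-04]
33 [ 5.0116e+00 -2.3000e-03 -6.3486e+00  7.0000e-04 -5.7590e-01  6.0000e-04]
36 [ 5.6634e+00 -1.7000e-03 -6.7364e+00  7.0000e-04 -6.2830e-01  6.0000e-04]
39 [ 6.3411e+00 -1.0000e-03 -7.0893e+00  7.0000e-04 -6.8060e-01  5.0000e-04]
42 [ 7.0428e+00 -4.0000e-04 -7.4061e+00  7.0000e-04 -7.3300e-01  5.0000e-04]
```

View pics/e_c.png

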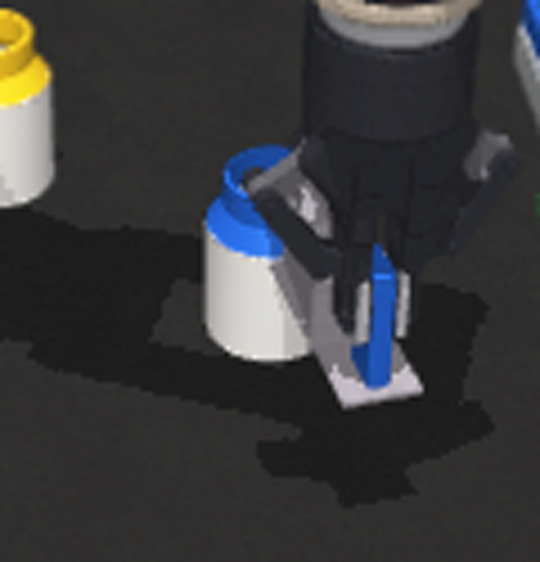

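In the side crop, the spout goes into the blue mouth at about (265,185) and both bottles still stand. The force shows a light rest on the rim. I'm tipping slowly about the lip and easing it 4 mm toward the centre.

Call:
{"api": "apply_moves", "payload": {
  "deltas": "0.26 0 -0.46 0 -0.026 0; 0.54 0 -0.92 0 -0.052 0; 0.82 0 -1.37 0 -0.079 0; 0.98 0 -1.75 0 -0.105 0; 1.15 0 -2.07 0 -0.131 0; 1.33 0 -2.38 0 -0.157 0; 1.52 0 -2.69 0 -0.183 0; 1.71 0 -2.99 0 -0.209 0; 1.92 0 -3.28 0 -0.236 0; 2.14 0 -3.58 0 -0.262 0; 2.37 0 -3.86 0 -0.288 0; 2.6 0 -4.14 0 -0.314 0"
}}

```text
time: 8.92
ee_pos: [0.6307, -0.0967, 0.1803]
ee_rot: [0.122, 0.625, 0.764, -0.1]
wrist_force: [0.4, 0.2, -1.6]
width: 0.0112
finger_force: 78.0
```

```bash
python3 -c "
from t import *
from bench import arm
s=arm.get_state();p,R=cur(s);print(s['time'],p,s['wrist_force'],s['qpos'].round(2))
Rs=R*Ro.from_euler('x',180,degrees=True)
L=p+Rs.apply([.151,0,-.0473]);print('lip',L,Rs.as_euler('ZYX',degrees=True))
t0=18
for t in range(20,43,2):
    Rn=rot(101.3,t); Rn2=Rn*Ro.from_euler('x',180,degrees=True)
    Ln=L-[0,0,.012*(t-18)/20]
    print(t,row(p,R,Ln-Rn2.apply([.151,0,-.0473]),Rn))"
```

```text
8.9167 [ 0.63066725 -0.09671449  0.18027416] [ 0.36190639  0.22487816 -1.61057036] [-0.13  0.27  1.65 -0.33  1.14 -0.21]
lip [0.60513361 0.02945249 0.08825125] [1.01413567e+02 1.81673689e+01 7.45916869e-02]
20 [ 0.1964 -0.0316 -0.3664 -0.0007 -0.032   0.0019]
22 [ 4.248e-01 -3.140e-02 -7.707e-01 -6.000e-04 -6.690e-02  1.900e-03]
24 [ 6.7110e-01 -3.1200e-02 -1.1679e+00 -6.0000e-04 -1.0180e-01  1.9000e-03]
26 [ 9.3520e-01 -3.1000e-02 -1.5576e+00 -6.0000e-04 -1.3670e-01  1.9000e-03]
28 [ 1.2166e+00 -3.0700e-02 -1.9390e+00 -5.0000e-04 -1.7160e-01  1.9000e-03]
30 [ 1.5153e+00 -3.0400e-02 -2.3117e+00 -5.0000e-04 -2.0650e-01  1.9000e-03]
32 [ 1.8307e+00 -3.0100e-02 -2.6749e+00 -5.0000e-04 -2.4140e-01  2.0000e-03]
34 [ 2.1627e+00 -2.9700e-02 -3.0281e+00 -4.0000e-04 -2.7630e-01  2.0000e-03]
36 [ 2.5107e+00 -2.9200e-02 -3.3707e+00 -4.0000e-04 -3.1120e-01  2.0000e-03]
38 [ 2.8745e+00 -2.8800e-02 -3.7023e+00 -4.0000e-04 -3.4610e-01  2.0000e-03]
40 [ 3.2537e+00 -2.8300e-02 -4.0222e+00 -3.0000e-04 -3.8100e-01  2.0000e-03]
42 [ 3.6478e+00 -2.7800e-02 -4.3298e+00 -3.0000e-04 -4.1600e-01  2.0000e-03]
```

Call:
{"api": "apply_moves", "payload": {
  "deltas": "0.1 0 -0.18 0 -0.016 0; 0.2 0 -0.37 0 -0.032 0; 0.31 0 -0.57 0 -0.049 0; 0.42 0 -0.77 0 -0.067 0; 0.55 0 -0.97 0 -0.084 0; 0.67 0 -1.17 0 -0.102 0; 0.8 0 -1.36 0 -0.119 0; 0.94 0 -1.56 0 -0.137 0; 1.08 0 -1.75 0 -0.154 0; 1.22 0 -1.94 0 -0.172 0; 1.37 0 -2.13 0 -0.189 0; 1.52 0 -2.31 0 -0.207 0"
}}

```text
time: 9.92
ee_pos: [0.627, -0.0754, 0.1982]
ee_rot: [0.2, 0.612, 0.747, -0.164]
wrist_force: [0.3, 0.3, -0.9]
width: 0.0108
finger_force: 78.0
```

Call:
{"api": "apply_moves", "payload": {
  "deltas": "0.16 0 -0.18 0 -0.018 0; 0.32 0 -0.36 0 -0.035 0; 0.49 0 -0.54 0 -0.052 0; 0.65 0 -0.72 0 -0.07 0; 0.65 0 -0.72 0 -0.07 0; 0.65 0 -0.72 0 -0.07 0"
}}

```text
time: 10.42
ee_pos: [0.6252, -0.066, 0.2008]
ee_rot: [0.225, 0.606, 0.74, -0.184]
wrist_force: [0.2, 0.6, -1.4]
width: 0.0114
finger_force: 78.1
```

```bash
python3 -c "
from t import *
from h import *
s=arm.get_state();p,R=cur(s);print(s['time'],p,s['wrist_force'],s['qpos'].round(2))
Rs=R*Ro.from_euler('x',180,degrees=True)
L=p+Rs.apply([.151,0,-.0473]);print('lip',L,Rs.as_euler('ZYX',degrees=True))
r=snap('f')
a=cv2.resize(r['top']['color'][150:210,250:330],None,fx=5,fy=5,interpolation=cv2.INTER_CUBIC)
b=cv2.resize(r['side']['color'][110:235,280:380],None,fx=4,fy=4,interpolation=cv2.INTER_CUBIC)
o=np.zeros((500,800,3),np.uint8);o[:300,400:]=a;o[:,:400]=b
cv2.imwrite('pics/f_c.png',o)"
```

```text
10.4167 [ 0.62521199 -0.065959    0.20080041] [ 0.2472806   0.58301118 -1.389295  ] [ 0.04  0.26  1.69 -0.64  1.17  0.09]
lip [0.60562131 0.03113345 0.07740045] [1.01401223e+02 3.38542031e+01 1.33591957e-02]
```

View pics/f_c.png

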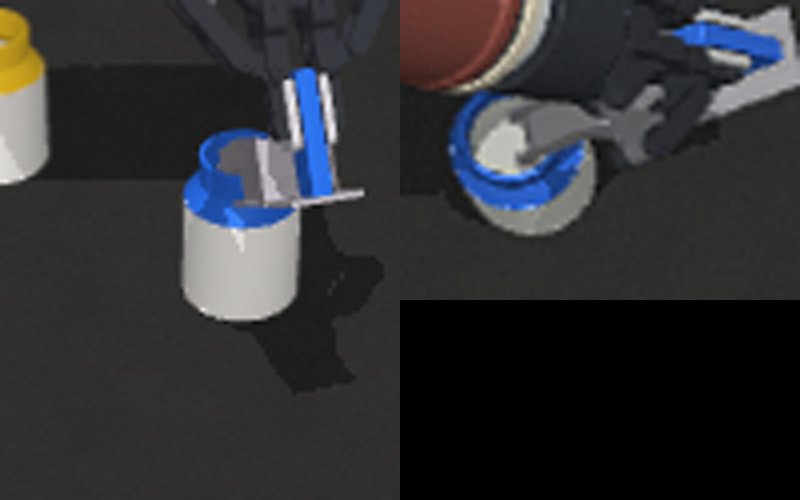

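The lip is well inside the mouth at (520,140), but the ball can't be made out. I'll tip to 40° and hold.

Call:
{"api": "apply_moves", "payload": {
  "deltas": "0.09 0 -0.26 0 -0.017 0; 0.18 0 -0.52 0 -0.035 0; 0.27 0 -0.78 0 -0.052 0; 0.37 0 -1.04 0 -0.07 0; 0.47 0 -1.3 0 -0.087 0; 0.58 0 -1.55 0 -0.105 0; 0.58 0 -1.55 0 -0.105 0; 0.58 0 -1.55 0 -0.105 0; 0.58 0 -1.55 0 -0.105 0; 0.58 0 -1.55 0 -0.105 0; 0.58 0 -1.55 0 -0.105 0; 0.58 0 -1.55 0 -0.105 0"
}}

```text
time: 11.52
ee_pos: [0.6226, -0.0536, 0.2107]
ee_rot: [0.264, 0.596, 0.727, -0.216]
wrist_force: [1.0, -0.7, -1.7]
width: 0.0113
finger_force: 78.1
```

```bash
python3 -c "
from t import *
from h import *
s=arm.get_state();p,R=cur(s);print(s['time'],p,s['wrist_force'],s['qpos'].round(2))
Rs=R*Ro.from_euler('x',180,degrees=True)
L=p+Rs.apply([.151,0,-.0473]);print('lip',L,Rs.as_euler('ZYX',degrees=True))
r=snap('g')
a=cv2.resize(r['top']['color'][155:205,255:320],None,fx=12,fy=12,interpolation=cv2.INTER_CUBIC)
cv2.imwrite('pics/g_c.png',a)"
```

```text
11.5167 [ 0.62256108 -0.05359822  0.21069111] [ 0.99444575 -0.679438   -1.65351536] [ 0.11  0.27  1.7  -0.75  1.21  0.2 ]
lip [0.60577753 0.03029901 0.07758266] [ 1.01316531e+02  3.98749730e+01 -7.06780279e-03]
```

View pics/g_c.png

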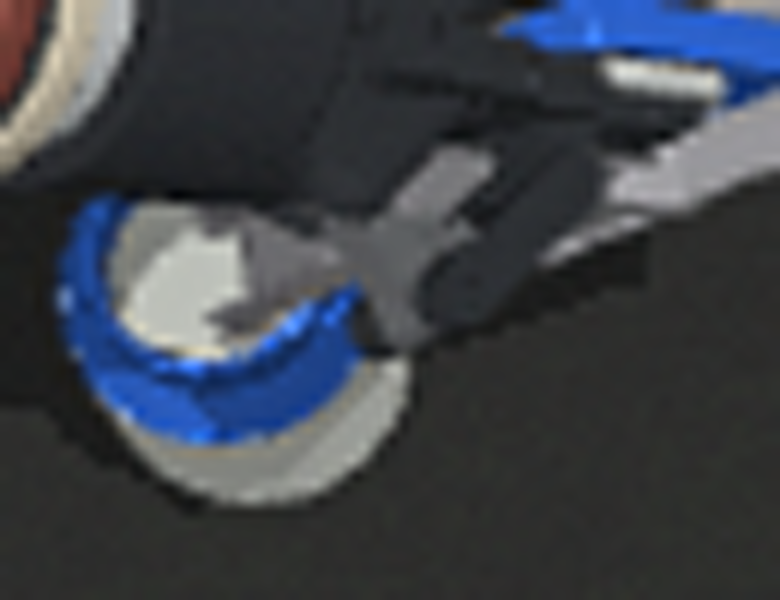

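The picture shows the bottle upright and the spout at (260,270) inside the mouth; the ball is probably under the spout. I'll level the scoop about the lip, then use image code to check that the tray is empty.

```bash
python3 -c "
from t import *
from bench import arm
s=arm.get_state();p,R=cur(s)
l=np.array([.151,0,-.0473]);Rs=R*Ro.from_euler('x',180,degrees=True);L=p+Rs.apply(l)
def f(t,up):
    Rn=rot(101.3,t);Rn2=Rn*Ro.from_euler('x',180,degrees=True)
    return Rn,L+[0,0,up]-Rn2.apply(l)
for k in range(1,13):
    t=40-20*k/12; Rn,q=f(t,.012*k/12); print(row(p,R,q,Rn)[[0,2,4]].round(3))
R0,p0=f(20,.012)
for k in range(1,13):
    t=20-20*k/12; Rn,q=f(t,.012+.016*k/12); print(row(p0,R0,q,Rn)[[0,2,4]].round(3))
"
```

```text
[-0.186  0.332  0.027]
[-0.37   0.7    0.056]
[-0.54   1.071  0.085]
[-0.697  1.445  0.114]
[-0.841  1.821  0.143]
[-0.972  2.2    0.172]
[-1.09   2.58   0.202]
[-1.194  2.962  0.231]
[-1.285  3.345  0.26 ]
[-1.363  3.728  0.289]
[-1.427  4.112  0.318]
[-1.478  4.495  0.347]
[-0.177  0.316  0.029]
[-0.341  0.635  0.058]
[-0.492  0.958  0.087]
[-0.629  1.284  0.116]
[-0.754  1.612  0.145]
[-0.866  1.942  0.174]
[-0.964  2.274  0.204]
[-1.049  2.608  0.233]
[-1.12   2.942  0.262]
[-1.178  3.276  0.291]
[-1.223  3.612  0.32 ]
[-1.254  3.946  0.349]
```

Call:
{"api": "apply_moves", "payload": {
  "deltas": "-0.19 0 0.33 0 0.027 0; -0.37 0 0.7 0 0.056 0; -0.54 0 1.07 0 0.085 0; -0.7 0 1.45 0 0.114 0; -0.84 0 1.82 0 0.143 0; -0.97 0 2.2 0 0.172 0; -1.09 0 2.58 0 0.202 0; -1.19 0 2.96 0 0.231 0; -1.29 0 3.35 0 0.26 0; -1.36 0 3.73 0 0.289 0; -1.43 0 4.11 0 0.318 0; -1.48 0 4.5 0 0.347 0"
}}

```text
time: 12.62
ee_pos: [0.6305, -0.0931, 0.1857]
ee_rot: [0.134, 0.624, 0.762, -0.11]
wrist_force: [0.5, -0.7, -1.8]
width: 0.0111
finger_force: 78.0
```

Call:
{"api": "apply_moves", "payload": {
  "deltas": "-0.18 0 0.32 0 0.029 0; -0.34 0 0.64 0 0.058 0; -0.49 0 0.96 0 0.087 0; -0.63 0 1.28 0 0.116 0; -0.75 0 1.61 0 0.145 0; -0.87 0 1.94 0 0.174 0; -0.96 0 2.27 0 0.204 0; -1.05 0 2.61 0 0.233 0; -1.12 0 2.94 0 0.262 0; -1.18 0 3.28 0 0.291 0; -1.22 0 3.61 0 0.32 0; -1.25 0 3.95 0 0.349 0"
}}

```text
time: 13.62
ee_pos: [0.6354, -0.1179, 0.1527]
ee_rot: [-0.0, 0.634, 0.774, 0.0]
wrist_force: [-0.3, -0.1, -1.8]
width: 0.0113
finger_force: 78.0
```

```bash
python3 -c "
from t import *
from h import *
s=arm.get_state();p,R=cur(s);print(s['time'],p,s['wrist_force'])
Rs=R*Ro.from_euler('x',180,degrees=True)
print('lip',p+Rs.apply([.151,0,-.0473]),Rs.as_euler('ZYX',degrees=True))
print('to pose d',row(p,R,[.6357,-.1193,.1762],rot(101.34)))"
```

```text
13.6167 [ 0.63542254 -0.11793334  0.15269118] [-0.33648117 -0.14495983 -1.75784702]
lip [0.60569774 0.03015333 0.10552061] [ 1.01348159e+02 -4.91024871e-02  5.57434058e-03]
to pose d [-1.374e-01  1.000e-04 -2.351e+00 -1.000e-04 -9.000e-04  1.000e-04]
```

Call:
{"api": "apply_moves", "payload": {
  "deltas": "0 0 -0.4 0 0 0; 0 0 -1 0 0 0; -0.1 0 -1.6 0 0 0; -0.14 0 -2.1 0 0 0; -0.14 0 -2.35 0 0 0; -0.14 0 -2.35 0 0 0; -0.14 0 -2.35 0 0 0; -0.14 0 -2.35 0 0 0"
}}

```text
time: 14.28
ee_pos: [0.6356, -0.1186, 0.1761]
ee_rot: [-0.0, 0.634, 0.774, -0.0]
wrist_force: [0.5, 0.5, -1.8]
width: 0.0114
finger_force: 78.0
```

```bash
python3 -c "
from t import *
from h import *
s=arm.get_state();p,R=cur(s);print(s['time'],p)
r=snap('k');d=load('d')
A=d['top']['color'][157:173,305:331].mean(2).round().astype(int);B=r['top']['color'][157:173,305:331].mean(2).round().astype(int)
print(A[3:13,4:20]);print(B[3:13,4:20]);print(np.abs(A-B).max(1))
D=np.abs(d['side']['color'][130:195,320:360].astype(int)-r['side']['color'][130:195,320:360]).max(2);print('bottle diff px',(D>40).sum())"
```

```text
14.2833 [ 0.63556913 -0.1186459   0.17613849]
[[102 104 122 121 121 121 121 122 123 123 117 100 122 123 121 123]
 [122 122 121 120 119 121 122 119  97 103 121 105 121 122 120 120]
 [118 118 119 118 118 118 111  71  60  63  77 100 121 120 118 120]
 [117 119 118 116 117 113  68  61  64  65  60  75 124 120 120 121]
 [117 116 116 117 118 115  54  66  72  72  63  63 106 123 123 124]
 [120 121 121 120 121 116  53  63  67  66  62  71 102 123 125 123]
 [121 120 120 120 122 118  77  52  60  60  60  88 104 123 124 124]
 [121 120 120 121 120 121 118  95  66  75  85 118  99 121 122 121]
 [113 123 121 120 121 119 122 121 122 124 124 123 113 124 123 122]
 [ 80  92  95 114 123 115 112 104 104 104  95  92  82  95 117 127]]
[[100 104 122 122 121 121 121 121 121 120 108 110 123 123 122 121]
 [122 120 121 121 120 119 119 119 118 118 115  99 122 121 120 120]
 [119 119 119 118 118 117 118 117 117 118 116 108 120 121 120 119]
 [118 118 117 117 117 116 117 115 115 115 112  96 120 120 120 121]
 [116 117 116 116 116 116 116 118 117 120 116  97 120 121 124 122]
 [120 119 120 120 120 120 119 120 120 120 120 107 110 121 124 123]
 [121 121 120 120 120 121 121 121 120 120 120 116 101 122 124 123]
 [122 121 121 120 120 119 120 119 118 118 120 118 110 122 123 122]
 [123 121 121 119 120 120 119 120 121 122 123 121 110 123 122 122]
 [ 82  95 114 124 122 114 113 103 105 103 103  93  99 122 116 126]]
[22 28 33 28 23 57 54 62 66 69 52 51 53  8 12 10]
bottle diff px 4
```

The ball has left the tray and the bottle hasn't moved. I'm carrying the scoop back to where it came from.

Call:
{"api": "apply_moves", "payload": {
  "deltas": "-0.4 -0.3 0 0 0 0; -1.2 -1 0 0 0 0; -2.5 -2.3 0 0 0 0; -4 -4 0 0 0 0; -5.5 -6 0 0 0 0; -7.2 -8 0 0 0 0; -9 -10 0 0 0 0; -10.7 -12 0 0 0 0; -12.2 -13.8 0 0 0 0; -13.3 -15.1 0 0 0 0; -13.8 -15.7 0 0 0 0; -13.9 -15.8 0 0 0 0"
}}

```text
time: 15.38
ee_pos: [0.5068, -0.2879, 0.1762]
ee_rot: [-0.0, 0.635, 0.773, -0.0]
wrist_force: [0.1, -0.0, -0.9]
width: 0.011
finger_force: 78.0
```

Call:
{"api": "apply_moves", "payload": {
  "deltas": "0 0 0.5 0 0 0; 0 0 1.5 0 0 0; 0 0 3 0 0 0; 0 0 4.5 0 0 0; 0 0 6 0 0 0; 0 0 7.5 0 0 0; 0 0 9 0 0 0; 0 0 10.2 0 0 0; 0 0 11 0 0 0; 0 0 11.4 0 0 0; 0 0 11.7 0 0 0; 0 0 11.7 0 0 0"
}}

```text
time: 16.38
ee_pos: [0.5083, -0.2861, 0.059]
ee_rot: [-0.0, 0.634, 0.774, 0.0]
wrist_force: [-0.2, 0.3, -1.7]
width: 0.0111
finger_force: 78.0
```

```bash
python3 -c "
from t import *
from h import *
s=arm.get_state();p,R=cur(s);print(s['time'],p,s['wrist_force'])
r=snap('l');a=load('a')
A=a['top']['color'][165:192,260:290].mean(2).round().astype(int);B=r['top']['color'][165:192,260:290].mean(2).round().astype(int)
print((B-A)[3:23,2:28])"
```

```text
16.3833 [ 0.50825522 -0.28606279  0.0589527 ] [-0.20524819  0.29578623 -1.72933164]
[[  1  -1   1   1   0   1   0   1   0  -2   0   2   1  -1   1   1  -1  -1
    0   0   0  -2   0   0   0   1]
 [  1  -1   0   0  -1   1   0  -1   0   1  -1   2   0   1  -1  -1  -1   1
   -1   0   0  -2  -2   1   1  -3]
 [  1   0   0   2   0   0   0   0   1   0   0  -2   1   0  -1   0   0   1
   -1  -1   1   0  -1   0   0   1]
 [  0   0   1   0   1   1   2  -1   0   0   0   0   2   1   0   0   0   0
   -1   1   0   0   0   0   1   1]
 [  0  -1   0   1  -1  -2   0  -1   0  -1  -1   0  -1   0   1   1   0   0
   -1   1   1   0   1   1   1   0]
 [  2   0   1   0  -1   1   2   0   0  -1  -1   1   0   0  -1  -1   0   0
   -1   1   1  -1  -4 -14   0   2]
 [  0   0   0   0  -2   1   0   0   0   0   0   0  -2  -1   0   1   1  -3
  -20   1   0  -1   0  -1   1   0]
 [  0  -1  -1   0  -1  -1   0   0   0   0   1   0   1   0   0   0   1   1
    1  12  -1   0   1  -1   0   0]
 [ -1   0   0   0   3  15   0   0   0   0   0   0   0   1   1  -1  -1   0
    0   0   0   0   0   2   1   2]
 [ -2   2   1   0   0  -1   0   0  
[... 464 characters left out ...]
 1   0   1
    0   0  -1   0  -1  -1   1   0]
 [ -1   0   0  -1   0   0   1   0   0   0   0   0   0   0   0   0  -1  -1
    2  -2   0   0   2  -1   0   0]
 [  0   1   1   0   0   0   1   1   0   0   0   0   0   1   0   0   0   0
    1  10  -1   1  -1   0   0  -1]
 [  1  -1   0   1   0  -4 -56 -83   3   0   0   0   0  -1   0   0  -1  -1
   -1   1   0   0   0   1  -1   0]
 [  1   1  -1   1   1   1  -3  -8   2   0   0   0   0   0  -1  -1   1   0
   -1   2  -1   1  -1   0   2   0]
 [  1   2   0   2  -1  -1   2  -1   1   2   1   0   0   0  -1   1   1  -1
    2  -2  -1  -1   0   0   0   1]
 [-13 -36   0   1  -2   1   0   0   0  -2  -2   1   3  11  -1   1   0   0
    0   1   0  -1   0   1   1   0]]
```

Call:
{"api": "apply_moves", "payload": {
  "deltas": "0 0 0.15 0 0 0; 0 0 0.3 0 0 0; 0 0 0.42 0 0 0; 0 0 0.5 0 0 0; 0 0 0.55 0 0 0; 0 0 0.55 0 0 0; 0 0 0.55 0 0 0; 0 0 0.55 0 0 0"
}}

```text
time: 17.15
ee_pos: [0.5082, -0.2863, 0.0538]
ee_rot: [0.0, 0.634, 0.774, 0.0]
wrist_force: [0.4, -0.1, -1.5]
width: 0.0112
finger_force: 78.0
```

Call:
{"api": "apply_moves", "payload": {
  "deltas": "0 0 0.03 0 0 0; 0 0 0.06 0 0 0; 0 0 0.08 0 0 0; 0 0 0.08 0 0 0; 0 0 0.08 0 0 0; 0 0 0.08 0 0 0"
}}

```text
time: 17.65
ee_pos: [0.5083, -0.2863, 0.0535]
ee_rot: [0.0, 0.634, 0.774, -0.0]
wrist_force: [-2.2, 1.7, 5.0]
width: 0.0109
finger_force: 79.0
```

Contact with the bench: 5 N upward. Releasing.

Call:
{"api": "apply_moves", "payload": {
  "deltas": "0 0 0 0 0 0; 0 0 0 0 0 0; 0 0 0 0 0 0; 0 0 0 0 0 0; 0 0 0 0 0 0; 0 0 0 0 0 0; 0 0 0 0 0 0; 0 0 0 0 0 0; 0 0 0 0 0 0; 0 0 0 0 0 0; 0 0 0 0 0 0; 0 0 0 0 0 0",
  "fingers": 0
}}

```text
time: 18.65
ee_pos: [0.5081, -0.2863, 0.053]
ee_rot: [0.0, 0.634, 0.774, 0.0]
wrist_force: [0.8, 0.1, -0.5]
width: 0.0855
finger_force: 0.0
```

Call:
{"api": "apply_moves", "payload": {
  "deltas": "0 0 -0.5 0 0 0; 0 0 -1.5 0 0 0; 0 0 -3 0 0 0; 0 0 -5 0 0 0; 0 0 -7.5 0 0 0; 0 0 -10 0 0 0; 0 0 -13 0 0 0; 0 0 -16 0 0 0; 0 0 -19 0 0 0; 0 0 -20.3 0 0 0; 0 0 -20.3 0 0 0; 0 0 -20.3 0 0 0"
}}

```text
time: 19.65
ee_pos: [0.5083, -0.2864, 0.2564]
ee_rot: [0.001, 0.634, 0.774, 0.0]
wrist_force: [0.1, -0.1, -0.3]
width: 0.0851
finger_force: 0.0
```

```bash
python3 -c "
from t import *
from bench import arm
s=arm.get_state();p,R=cur(s);print(s['time'],p,s['width'])
Rt=Ro.from_quat([.984829,.173524,0,0])
print(row(p,R,[.2135,-.5869,.2553],Rt))"
```

```text
19.65 [ 0.5083051  -0.28636369  0.2564258 ] 0.08505795180901099
[-2.36669e+01 -3.48167e+01  1.03800e-01  1.70000e-03  2.00000e-04
  1.42000e+00]
```

Next I return to the start pose, so I can compare with the first pictures.

Call:
{"api": "apply_moves", "payload": {
  "deltas": "-6 -8.7 0 0 0 0.35; -12 -17.4 0 0 0 0.7; -18 -26.1 0 0 0 1.05; -23.7 -34.8 0.1 0 0 1.42; -23.7 -34.8 0.1 0 0 1.42; -23.7 -34.8 0.1 0 0 1.42; -23.7 -34.8 0.1 0 0 1.42; -23.7 -34.8 0.1 0 0 1.42; -23.7 -34.8 0.1 0 0 1.42; -23.7 -34.8 0.1 0 0 1.42; -23.7 -34.8 0.1 0 0 1.42; -23.7 -34.8 0.1 0 0 1.42"
}}

```text
time: 20.65
ee_pos: [0.2103, -0.5877, 0.2511]
ee_rot: [-0.003, 0.986, 0.168, -0.0]
wrist_force: [1.4, -0.1, 0.1]
width: 0.0853
finger_force: 0.0
```

Call:
{"api": "apply_moves", "payload": {
  "deltas": "0 0 0 0 0 0; 0 0 0 0 0 0; 0 0 0 0 0 0; 0 0 0 0 0 0; 0 0 0 0 0 0; 0 0 0 0 0 0"
}}

```text
time: 21.15
ee_pos: [0.2141, -0.5868, 0.255]
ee_rot: [0.0, 0.985, 0.174, -0.0]
wrist_force: [-0.0, -0.2, -0.3]
width: 0.0855
finger_force: 0.0
```

```bash
python3 -c "
from h import *
s=arm.get_state();print(s['time'],s['ee_pos'],s['qpos'].round(3))
r=snap('z');a=load('a')
for n in r:
    D=cv2.absdiff(r[n]['color'],a[n]['color']).max(2)
    m=cv2.morphologyEx((D>22).astype(np.uint8),cv2.MORPH_CLOSE,np.ones((3,3)))
    k,l,st,c=cv2.connectedComponentsWithStats(m)
    for i in range(1,k):
        if st[i,4]>=3: print(n,st[i],int(D[l==i].max()))
    print(n,'scoop shift')
"
```

```text
21.15 [ 0.21405357 -0.58679101  0.2549517 ] [-1.347  0.22   1.529 -0.     1.392 -0.127]
top [286 177   1   4   4] 39
top [368 211  35  20 270] 179
top [357 218   8   3  14] 37
top [343 222   2   4   5] 70
top [338 224   5  10  16] 56
top [359 231   2   2   4] 86
top [606 335  20   9  43] 36
top [601 342   3   3   3] 25
top [600 345   7   7  14] 38
top [633 368   2   2   3] 34
top [617 372   5   2   7] 34
top [570 374  70  18 203] 78
top [312 376   3   4   6] 40
top [604 376   5   2   5] 30
top [593 379   6   3   8] 32
top [318 383   6  17  20] 47
top [623 386   6   2   6] 44
top [223 389   1   6   6] 24
top [609 389  11   5  13] 70
top [612 395   4   5   8] 37
top [577 397   5   1   5] 32
top scoop shift
side [ 32   0  26 167 593] 115
side [104   2   2   6   7] 31
side [37 11  1  4  4] 34
side [71 23  5 30 43] 94
side [50 29  1  4  4] 27
side [33 31  1  4  4] 67
side [32 37  1  4  4] 37
side [45 51  3  5  6] 32
side [29 52  1  3  3] 30
side [27 58  2 11 11] 50
side [26 70  1  5  5] 40
side [43 71  2  3  3] 35
side [ 21  77  13  64 174] 69
side [ 42  76  14  54 236] 63
side [74 83  5 14 19] 32
side [ 72 131   3   6  15] 45
side [ 56 132   5   7  13] 30
side [ 34 143   3   6   6] 34
side [ 28 181   5   3   9] 50
side [ 53 209   1   3   3] 46
side [ 77 220   2   5   5] 33
side [ 75 228   5  15  17] 41
side [290 229   7   3   9] 58
side [303 243  13  24  56] 71
side [ 73 244   2   4   7] 54
side [ 79 248   1   3   3] 28
side [288 249   4   1   4] 50
side [  4 250   3   4   4] 58
side [ 66 250   5   4   7] 54
side [ 60 255   6   4  11] 83
side [  7 256  23  19  95] 127
side [ 37 265   2   2   4] 41
side [296 271  25  20 124] 58
side [ 31 275   7   2   8] 43
side [ 74 313   2   7   7] 56
side [ 67 317   1  10  10] 35
side [ 76 329   2   3   4] 45
side [ 68 330   2   7   7] 33
side [ 98 355   6   6  11] 47
side [ 99 361   2   5   6] 48
side [101 367   6   5  15] 48
side [ 86 369   5   5  15] 50
side scoop shift
```

No stray ball shows on the bench in either view, the bottles haven't moved, and the scoop stands back at its old place. I'm handing in.

```bash
python3 -c "
from bench import arm
print(arm.close_job())"
```

```text
the job is handed in; nothing more can be done
None
```

I handed the job in at about 21 s without seeing the verdict: the scoop is back on its foot and released, and both bottles stand where they were; the ball left the tray and isn't on the bench, so it should be in the blue-necked bottle, but I never saw it there.

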